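Clip the deburring tools onto the sloping tool rail in size order

TASK

Put the three hand deburring tools away on the sloping clip rail in size order: the shortest at the station next to the yellow end block, the medium one in the middle, the longest at the other end. Each lies straight up the slope with its steel shank uphill, handle centred over both bars, and is pressed fully home so that both of its spring clips have snapped round it. Leave the other things on the bench where they are.

Things in the scene. Friction and masses are not known exactly. Their poses are not given: they have to be found in the camera images.
- short_mid (a point): middle of the handle of the short deburring tool, half-way up: a blue round handle 90 mm long, 24 mm diameter, with an orange square collar 24 x 24 mm over its middle 36 mm, and a steel shank, 8 mm diameter, 20 mm out of one end; 110 mm in all, about 120 g. x runs from butt to shank tip, z is up as it lies on the bench (collar flats face sideways and up)
- short_tip (a point): tip of the steel shank of the short deburring tool, on its centre line, 65 mm from the handle's middle
- short: the short deburring tool itself; its origin lies 12 mm below (own -z) the handle's middle, axes as there
- medium_mid (a point): middle of the handle of the medium deburring tool, half-way up: a blue round handle 90 mm long, 24 mm diameter, with an orange square collar 24 x 24 mm over its middle 36 mm, and a steel shank, 10 mm diameter, 45 mm out of one end; 135 mm in all, about 140 g. x runs from butt to shank tip, z is up as it lies on the bench (collar flats face sideways and up)
- medium_tip (a point): tip of the steel shank of the medium deburring tool, on its centre line, 90 mm from the handle's middle
- medium: the medium deburring tool itself; its origin lies 12 mm below (own -z) the handle's middle, axes as there
- long_mid (a point): middle of the handle of the long deburring tool, half-way up: a blue round handle 90 mm long, 24 mm diameter, with an orange square collar 24 x 24 mm over its middle 36 mm, and a steel shank, 12 mm diameter, 70 mm out of one end; 160 mm in all, about 160 g. x runs from butt to shank tip, z is up as it lies on the bench (collar flats face sideways and up)
- long_tip (a point): tip of the steel shank of the long deburring tool, on its centre line, 115 mm from the handle's middle
- long: the long deburring tool itself; its origin lies 12 mm below (own -z) the handle's middle, axes as there
- rail: clip rail of the rack: two parallel aluminium bars 236 mm long, 18 mm wide, 10 mm thick, centre lines 60 mm apart, on a grey stand (base 130 x 236 mm). Origin midway between the bars, level with their top faces, 95 mm above the bench. x points up the slope, y along the bars, z square out of the face, which slopes 35 degrees and looks up and back to the robot. Stations at y = -70, 0, +70 mm
- station0 (a point): where the middle of a clipped handle lies at rail y = -70 mm, 12 mm above the bars' faces. Axes as the rail's. Each station has two steel spring clips, one on each bar (x = -30 and +30 mm, 12 mm wide); between them is a free gap of 48 mm along x for fingers, open below. A tool lies along x across both bars; pushed squarely to the face (along -z) its round handle parts the jaws and snaps down
- station1 (a point): the same at y = 0, the middle station. Axes as the rail's. Each clip is two sprung jaws with round noses of 4 mm radius, centred 18 mm above the bars' face, 19.6 mm apart when empty; they reach 22 mm above the face and 18 mm to each side, 24 mm when fully spread
- station2 (a point): the same at y = +70 mm. Axes as the rail's. The noses first touch when the handle's middle is 26 mm above the face; the push peaks early at about 5 to 10 N per tool, and 14 mm further the handle rests on the bars, its middle 12 mm above the face, held by the jaws. Merely laid on the clips it stays 14 mm too high, and let go half-way it may stick there
- yellow_end_top (a point): centre of the top of the yellow end block, 100 x 18 x 60 mm high, which stands on the bench against one end of the rack, at rail y of about +132 or -132 mm; it marks the end for the shortest tool
- white_end_top (a point): centre of the top of the white end block, same size, against the other end of the rack
- wood_block: pale wood block 70 x 32 x 30 mm, loose, among the tools; origin under its centre
- bush: upright brass bush, 38 mm diameter, 28 mm high, loose, among the tools; origin under its centre
- oil_bottle: white bottle with red cap, 52 mm diameter, 130 mm high, loose; origin under its centre
- bracket: aluminium angle bracket 100 x 50 mm, 38 mm high, loose; origin under the centre of its flat
- air_drill: yellow pistol air drill lying on its side, 240 mm long with bit, 42 mm high, loose; origin under the motor's line, bit along x
- screwdriver: red-handled screwdriver 190 mm lying on the bench, loose; blade along its x
Things that resemble listed ones, but are neither listed nor needed, are in the scene too. Leave any black or green look-alike of the short alone. Leave any purple look-alike of the long alone.

How it is judged:
At the end, for the whole second after the job is handed in: Short tool next to the yellow end block, medium in the middle, long at the other end, at rest; each handle's middle within 12 mm along the slope, 5 mm across and 3 mm in height of its station (snapped in), in line within 0.1 rad, shank uphill. No bystander moved over 40 mm (angle between the x axis of each of short_mid, medium_mid, long_mid and the x axis of rail, either way round below 0.1 rad and x of each of short_tip, medium_tip, long_tip in the frame of rail above 0.03 m and linear speed of each of short, medium, long below 0.02 m/s and ((y of yellow_end_top in the frame of rail above 0 m and x of short_mid in the frame of rail between -0.012 and 0.012 m and y of short_mid in the frame of rail between 0.065 and 0.075 m and z of short_mid in the frame of rail between 0.009 and 0.015 m and x of medium_mid in the frame of rail between -0.012 and 0.012 m and y of medium_mid in the frame of rail between -0.005 and 0.005 m and z of medium_mid in the frame of rail between 0.009 and 0.015 m and x of long_mid in the frame of rail between -0.012 and 0.012 m and y of long_mid in the frame of rail between -0.075 and -0.065 m and z of long_mid in the frame of rail between 0.009 and 0.015 m) or (y of yellow_end_top in the frame of rail below 0 m and x of short_mid in the frame of rail between -0.012 and 0.012 m and y of short_mid in the frame of rail between -0.075 and -0.065 m and z of short_mid in the frame of rail between 0.009 and 0.015 m and x of medium_mid in the frame of rail between -0.012 and 0.012 m and y of medium_mid in the frame of rail between -0.005 and 0.005 m and z of medium_mid in the frame of rail between 0.009 and 0.015 m and x of long_mid in the frame of rail between -0.012 and 0.012 m and y of long_mid in the frame of rail between 0.065 and 0.075 m and z of long_mid in the frame of rail between 0.009 and 0.015 m))); the robot touches nothing.
It fails at once if a bystander (block, bush, bottle, bracket, drill or screwdriver) is moved by more than 40 mm (distance of any of wood_block, bush, oil_bottle, bracket, air_drill, screwdriver from where it was at the start of the episode above 0.04 m).
It also fails if it takes over 72 s, if anything falls off the work surface, if the arm or the gripper's body presses on something with over 40 N, if the wrist force passes 120 N, or if a joint passes its speed limit or range.

ROBOT

A 6-joint arm with a two-finger parallel gripper is mounted at the origin on the work surface. World frame = base frame: x ahead of the robot, y to its left, z up, the work surface at z = 0. Lengths are in m, angles in rad, forces in N, time in s.
With the tool pointing down it reaches from about 0.3 to 0.75 m from the base axis. Payload 8.5 kg.
Tool frame: the origin (TCP) lies midway between the tips of the shut fingers; the grasp point (between the pads) lies 19 mm behind it; z points along the fingers, y is the line along which they close (so a half turn about z gives the same grasp; the last joint's range is limited). The gripper opens to 88 mm and grips with 3 to 60 N. Pads are 18 mm wide; open, the fingers measure 123 mm over their backs; the gripper's body (75 mm by 187 mm) begins 45 mm behind the grasp point.
Start: joints at [1.024, 0.381, 1.297, -0, 1.464, -0.215], TCP at [0.179, 0.52, 0.239] pointing down, gripper open.
Joint ranges: [-3.11, 3.11], [-0.89, 2.33], [0.22, 2.48], [-1.42, 4.56], [0.17, 2.85], [-2.88, 2.88]. Speed limits (rad/s): [2.39, 2.39, 3.14, 3.14, 3.14, 3.14].

INTERFACE

Orientations are given as a unit quaternion [x, y, z, w].
In Python, from cell import ctrl, optics, order gives the robot as it stands. The module is installed in compiled form; this text tells all that it offers.
- The arm moves only by the tool send_rows, never from a script. Its argument "increments" is text: rows parted by semicolons, each of 7 numbers parted by spaces: the shift along the world's x, y, z in units of 0.25 m (1.0 is 0.25 m), then the turn, a rotation vector about the world's x, y, z in units of pi rad (1.0 is pi rad), then the gripper command: -1 is fully open, 1 is shut, values between are in proportion. A call has 1 to 20 rows; each row is the pose to reach, as a shift and turn from the pose commanded when the call began, turning the shorter way round; what a row does not reach only later rows make up. A row lasts 1/12 s, in which the tool goes at most 41.7 mm and 7.16 degrees, less where a joint would pass 70% of its speed; a pose out of reach is approached as far as the arm can. A call with a number of a shift or a turn outside -1 to 1 is refused whole. A call with a gripper value outside its range is refused whole. The fingers move at their own pace and stop on an object; the grip force is fixed at half the most. Time passes only in rows, so rows that repeat a pose let the fingers close. It gives the time, the measured TCP pose, the force, the opening and the grip force at its end, in the units of the state.
- ctrl.read_state(): the state, without advancing time (a new reading comes with each control period).
- optics.read_camera(name): name is "scene" or "top" or "wrist"; returns (picture, depth): 384x512x3 uint8, red, green, blue; 384x512 float32, m along the optical axis (not along the pixel's ray), 0 where there is no reading.
- optics.camera_params(name): a dict with "camera_matrix" (3x3 intrinsics, pixels), "world_from_camera" (4x4, takes a point from camera to world coordinates); the wrist camera has in their place "hand_eye" (4x4, takes a point from camera to tool coordinates, whose origin is the TCP and whose axes are the flange's). Camera axes: x right, y up, looking along -z (the intrinsics and any distortion apply to the point x, -y, -z); pixel columns grow to the right and rows downward; lengths in m; the calibration is good to about 2 mm. The wrist camera is an equidistant fisheye: a pixel r from the principal point sees the ray r / f radians off the axis. A picture is of the moment at which its call begins: read the wrist's pose just before it. camera_params takes no time and is no camera call.
- order.close_job(): hands the job in; it is judged then, once.
The state is a dict: "t": time; "joint_pos": joint angles; "qd": joint speeds; "joint_torque": joint torques, N m; "tcp_pos": TCP position; "tcp_rot": TCP orientation; "force": force on the tool from outside, world axes, zero at the start; "torque": the same for the moment, N m; "gripper_width": opening from 0.0 (shut) to 1.0 (fully open); "gripper_force": force on a finger pad.
Only numpy, scipy, OpenCV 4.12 (cv2) and the standard library are available. Lean on these libraries where they do the work, as an engineer would, in place of code of your own. Each camera call takes 0.05 s, during which the arm holds its last target. There are 200 camera calls.

## Working session

There is one attempt and no reset: what is moved stays moved. The work goes in short steps, Python scripts to look and compute and a tool call to move; the robot and the scene stay as the last step left them, time stands still between calls to the robot, and variables do not carry over. Pictures are saved under pics/ and viewed, at most 10 in all, crops included, and the job is handed in when it is done.

Besides the shell and the picture viewer there is one more tool, called after "Request:" by a JSON object that holds its "op" and its "data". send_rows: Moves the arm, as the interface text tells. Shifts and turns lie within -1 to 1; 1 stands for 0.25 m of shift or pi rad of turn. Its arguments: {"type":"object","properties":{"increments":{"type":"string"}},"required":["increments"]}

```bash
mkdir -p pics; cat > h.py <<'E'
import numpy as np, cv2
from cell import ctrl, optics, order
from scipy.spatial.transform import Rotation as R
def cloud(name):
    im,d=optics.read_camera(name); p=optics.camera_params(name); K=np.array(p["camera_matrix"]); T=np.array(p["world_from_camera"])
    v,u=np.mgrid[0:384,0:512]
    X=np.stack([(u-K[0,2])/K[0,0]*d,-(v-K[1,2])/K[1,1]*d,-d],-1)
    return im,d,X@T[:3,:3].T+T[:3,3]
E
python3 - <<'E'
from h import *
out=[]
for n in("top","scene"):
    im,d,P=cloud(n); np.savez(f"{n}.npz",im=im,d=d,P=P); cv2.imwrite(f"pics/{n}0.png",cv2.resize(im[:,:,::-1],(800,600),interpolation=cv2.INTER_CUBIC))
print({k:np.round(v,3) for k,v in ctrl.read_state().items()})
p=optics.camera_params("top");print(p)
E
```

```text
{'t': np.float64(0.1), 'joint_pos': array([ 1.024,  0.381,  1.298, -0.   ,  1.464, -0.215]), 'qd': array([-0.   , -0.005, -0.001,  0.   ,  0.003, -0.001]), 'joint_torque': array([ 4.0000e-03, -4.3865e+01, -2.2491e+01,  7.1000e-02,  3.4000e-02,
       -0.0000e+00]), 'tcp_pos': array([0.179, 0.52 , 0.238]), 'tcp_rot': array([ 0.165,  0.986, -0.001, -0.   ]), 'force': array([ 0.277,  0.805, -1.012]), 'torque': array([-0.066, -0.03 ,  0.023]), 'gripper_force': np.float64(0.0), 'gripper_width': np.float64(0.997)}
{'camera_matrix': array([[361.71727505,   0.        , 256.84962075],
       [  0.        , 361.71727505, 196.62448054],
       [  0.        ,   0.        ,   1.        ]]), 'world_from_camera': array([[-0.01834278,  0.98295383, -0.18293525,  0.29113785],
       [-0.99978131, -0.01987027, -0.00652027,  0.00151081],
       [-0.0100441 ,  0.18277565,  0.98310334,  1.15894222],
       [ 0.        ,  0.        ,  0.        ,  1.        ]])}
```

View pics/top0.png

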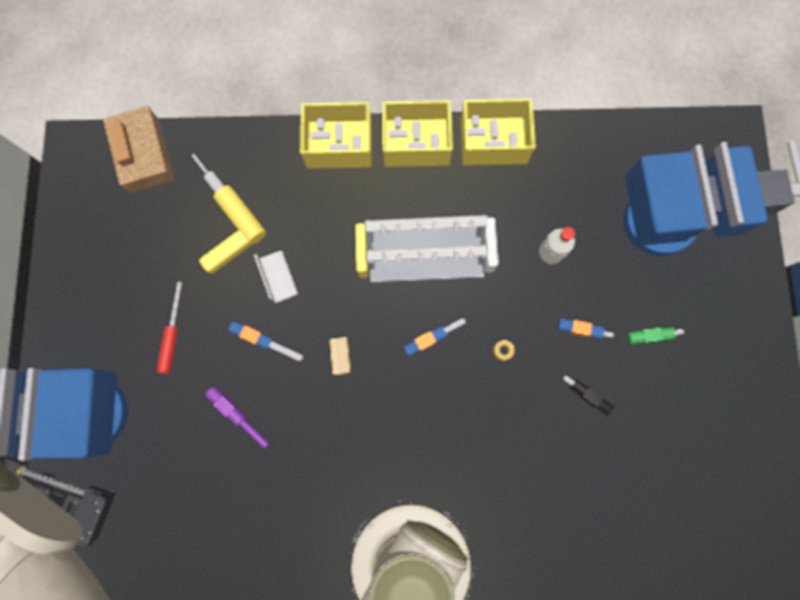

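View pics/scene0.png

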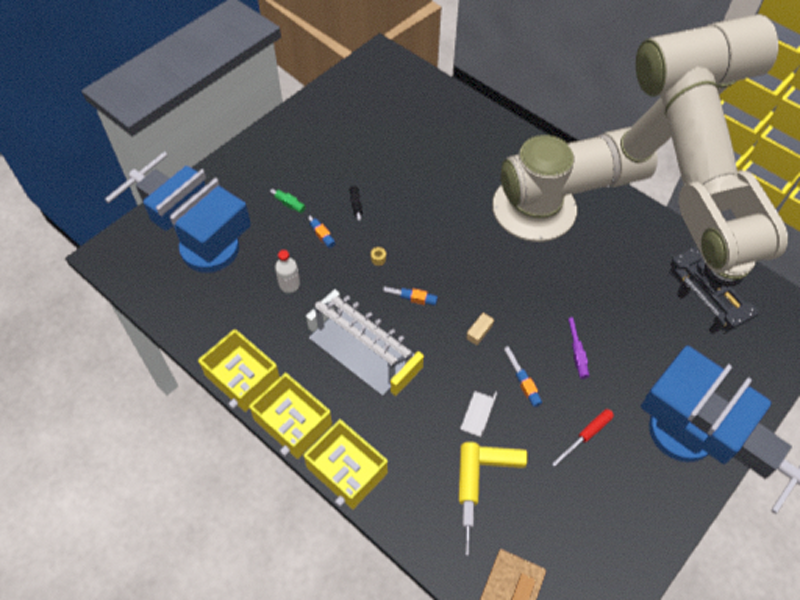

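The top view shows the long tool at (265,340), medium at (435,337) and short at (585,328). The rack is at (427,248), with the yellow block on its left (+y) end. So short goes to rail y=+70, medium to 0 and long to -70.

```bash
cat > m.py <<'E'
from h import *
def seg(im):
    hsv=cv2.cvtColor(im,cv2.COLOR_RGB2HSV).astype(int); h,s,v=hsv[...,0],hsv[...,1],hsv[...,2]
    return (h>100)&(h<122)&(s>130)&(v>50),(h>5)&(h<20)&(s>150)&(v>120),(h>22)&(h<34)&(s>120)&(v>120)
E
python3 - <<'E'
from m import *
for n in("top","scene"):
    z=np.load(n+".npz"); im,d,P=z["im"],z["d"],z["P"]
    B,O,Y=seg(im); ok=(d>0)
    bench=P[(np.abs(P[...,0]-.35)<.05)&(np.abs(P[...,1])<.1)&ok&(np.abs(P[...,2])<.02)]
    print(n,"bench z",np.median(bench[:,2]))
    m=(O&ok&(P[...,2]<.06)&(P[...,2]>0.0)&(P[...,0]<.6)&(P[...,0]>.2)&(abs(P[...,1])<.5)).astype(np.uint8)
    k,L,st,c=cv2.connectedComponentsWithStats(m)
    for i in range(1,k):
        if st[i,4]<15: continue
        q=P[L==i]; cc=np.median(q,0)
        near=(B|O)&ok&(np.linalg.norm(P[...,:2]-cc[:2],axis=-1)<.07)&(P[...,2]<.05)
        Q=P[near]; u=np.linalg.svd(Q[:,:2]-Q[:,:2].mean(0),full_matrices=False)[2][0]
        t=(Q[:,:2]-Q[:,:2].mean(0))@u
        print(" tool orange",np.round(cc,4),"n",st[i,4],"handle mean",np.round(Q.mean(0),4),"ext",np.round((np.ptp(t)),3),"yaw",np.round(np.arctan2(u[1],u[0]),3))
    # rail: points above z .06
    box=ok&(P[...,0]>.5)&(P[...,0]<.72)&(abs(P[...,1]+.0)<.25)
    yb=P[box&Y&(P[...,2]>.05)&(P[...,2]<.07)]; print(" yellow top",len(yb),np.round(np.median(yb,0),4),np.round(np.ptp(yb,0),3))
    q=P[box&(P[...,2]>.065)&(P[...,2]<.16)]
    u=np.round(q[:5],3); print(" hi pts",len(q),q.min(0),q.max(0))
    np.save(n+"_rail.npy",q)
    w=P[box&(P[...,2]>.052)&(P[...,2]<.066)&(im.min(-1)>150)]; print(" white",len(w),np.round(np.median(w,0),4))
E
```

```text
top bench z 0.0008773983466010549
 tool orange [ 0.4425 -0.3512  0.0201] n 16 handle mean [ 0.4537 -0.3496  0.0223] ext 0.087 yaw -1.8
 yellow top 62 [0.62   0.097  0.0597] [0.1   0.019 0.014]
 hi pts 1151 [ 0.58154536 -0.17765132  0.06506058] [0.67051803 0.0970946  0.13721366]
 white 190 [ 0.6189 -0.1721  0.0609]
scene bench z -0.0018023090359884364
 tool orange [ 0.4573 -0.3574  0.0205] n 47 handle mean [ 0.4555 -0.3538  0.0178] ext 0.118 yaw 1.272
 tool orange [ 0.4389 -0.037   0.0205] n 67 handle mean [ 0.4352 -0.0377  0.0171] ext 0.09 yaw 2.026
 tool orange [0.4551 0.3154 0.0209] n 72 handle mean [0.4564 0.319  0.0188] ext 0.09 yaw -2.03
 yellow top 135 [0.6267 0.0896 0.058 ] [0.101 0.02  0.018]
 hi pts 823 [ 0.58026616 -0.17982     0.06506545] [0.6723983  0.09743582 0.13930186]
 white 61 [ 0.6132 -0.1765  0.0587]
```

```bash
cat >> h.py <<'E'
c35,s35=np.cos(np.radians(35)),np.sin(np.radians(35))
def down(a):  # pointing down, tool y at world angle a (rad)
    y=np.array([np.cos(a),np.sin(a),0]); z=np.array([0,0,-1.]); return R.from_matrix(np.stack([np.cross(y,z),y,z],1))
def place(yaw=0):
    return R.from_euler('z',yaw)*R.from_matrix(np.array([[-c35,0,-s35],[0,1,0],[s35,0,-c35]]).T)
def go(pos,rot):
    s=ctrl.read_state(); q=R.from_quat(s["tcp_rot"]); d=np.array(pos)-s["tcp_pos"]; r=(rot*q.inv()).as_rotvec()
    print("t %.1f shift"%s["t"],np.round(d/.25,3),"turn",np.round(r/np.pi,4),"rows",round(max(np.linalg.norm(d)/.0417,np.degrees(np.linalg.norm(r))/7.16),1),"| f",np.round(s["force"],1),"w",round(float(s["gripper_width"]),3))
E
python3 - <<'E'
from h import *
from scipy.optimize import least_squares
print(optics.camera_params("wrist"))
for n in("top","scene"):
    q=np.load(n+"_rail.npy"); q=q[(abs(q[:,1]+.04)<.11)]
    # local slope coords about guess (.62,-.04,.095)
    o=np.array([.62,-.04,.095]); x=(q-o)@[c35,0,s35]; z=(q-o)@[-s35,0,c35]
    print(n,"z hist",np.histogram(z,np.arange(-.04,.05,.005))[0])
    m=abs(z)<.009
    print(" x hist",np.histogram(x[m],np.arange(-.06,.07,.005))[0], "medz up/low",np.median(z[m&(x>0)]),np.median(z[m&(x<0)]))
    for sgn in(1,-1):
        k=m&(sgn*x>.01); print(sgn,np.polyfit(q[k,1]+.04,x[k],1),k.sum())
go([.62-.16*s35,-.04,.095+.16*c35],place())
E
```

```text
{'camera_matrix': array([[297.31863964,   0.        , 252.6031352 ],
       [  0.        , 297.31863964, 193.98595215],
       [  0.        ,   0.        ,   1.        ]]), 'hand_eye': array([[ 1.19376299e-04,  9.65602692e-01,  2.60021973e-01,
         6.55582528e-02],
       [ 9.99999966e-01, -5.49947701e-05, -2.54875370e-04,
        -2.22198490e-04],
       [-2.31808495e-04,  2.60021995e-01, -9.65602666e-01,
        -1.45503618e-01],
       [ 0.00000000e+00,  0.00000000e+00,  0.00000000e+00,
         1.00000000e+00]])}
top z hist [  1   0   1   1   9  45 164 545  87   9  14  80  37   0   0   0   0]
 x hist [  0   0   0   0   6  59  83 104 119  19   0   0   0   1   0   1   4  66
  92 104 123  15   0   0   0] medz up/low -0.0024976415718909566 -0.0029206250038991363
1 [-0.02095829  0.03656916] 405
-1 [-0.02291304 -0.02322638] 390
scene z hist [  2   1   1   1  16 100 210 207  36  24  48  41   6   0   0   0   0]
 x hist [ 0  0  0  0 10 28 46 40 62 27  1  1  0  0  0  1  6 30 51 58 63 23  3  0
  0] medz up/low -0.0041883987810349506 -0.004623030639850296
1 [-0.02648895  0.03729382] 235
-1 [-0.01423994 -0.02270884] 213
t 0.1 shift [ 1.397 -2.239 -0.049] turn [-0.0319 -0.1928  0.1024] rows 15.8 | f [ 0.3  0.8 -1. ] w 0.997
```

Request:
{"op": "send_rows", "data": {"increments": "0.47 -0.75 0.15 0 0 0 -1;0.47 -0.75 0.15 0 0 0 -1;0.47 -0.75 0.15 0 0 0 -1;0.47 -0.75 0.15 0 0 0 -1;0.47 -0.75 0.15 0 0 0 -1;0.47 -0.75 0.15 0 0 0 -1"}}

```text
t: 0.6
tcp_pos: [0.2983, 0.3294, 0.2769]
tcp_rot: [0.166, 0.986, -0.0, 0.001]
force: [0.1, 0.7, 0.2]
gripper_width: 0.999
gripper_force: 0.0
```

Request:
{"op": "send_rows", "data": {"increments": "0.47 -0.75 0 -0.032 -0.193 0.102 -1;0.47 -0.75 0 -0.032 -0.193 0.102 -1;0.47 -0.75 0 -0.032 -0.193 0.102 -1;0.47 -0.75 0 -0.032 -0.193 0.102 -1;0.47 -0.75 0 -0.032 -0.193 0.102 -1;0.47 -0.75 0 -0.032 -0.193 0.102 -1"}}

```text
t: 1.1
tcp_pos: [0.4148, 0.1418, 0.2761]
tcp_rot: [0.0, 0.953, -0.001, 0.304]
force: [0.7, 0.0, 0.2]
gripper_width: 0.999
gripper_force: 0.0
```

```bash
python3 -c "
from h import *
go([.627-.16*s35,-.04,.095+.16*c35],place(.02))"
```

```text
t 1.1 shift [ 0.482 -0.727 -0.2  ] turn [0.0007 0.002  0.0067] rows 5.4 | f [0.7 0.  0.2] w 0.999
```

Request:
{"op": "send_rows", "data": {"increments": "0.482 -0.727 -0.2 0 0.002 0.007 -1;0.482 -0.727 -0.2 0 0.002 0.007 -1;0.482 -0.727 -0.2 0 0.002 0.007 -1;0.482 -0.727 -0.2 0 0.002 0.007 -1;0.482 -0.727 -0.2 0 0.002 0.007 -1;0.482 -0.727 -0.2 0 0.002 0.007 -1;0.482 -0.727 -0.2 0 0.002 0.007 -1;0.482 -0.727 -0.2 0 0.002 0.007 -1"}}

```text
t: 1.77
tcp_pos: [0.5346, -0.0376, 0.2254]
tcp_rot: [-0.009, 0.955, 0.004, 0.297]
force: [-0.4, 0.7, 0.1]
gripper_width: 1.0
gripper_force: 0.0
```

```bash
cat >> h.py <<'E'
def wcloud():
    s=ctrl.read_state(); im,d=optics.read_camera("wrist"); p=optics.camera_params("wrist"); K=np.array(p["camera_matrix"]); H=np.array(p["hand_eye"])
    v,u=np.mgrid[0:384,0:512]; a=(u-K[0,2])/K[0,0]; b=(v-K[1,2])/K[1,1]; th=np.hypot(a,b)+1e-9; k=np.tan(np.minimum(th,1.5))/th
    X=np.stack([a*k*d,-b*k*d,-d],-1)@H[:3,:3].T+H[:3,3]
    return im,d,X@R.from_quat(s["tcp_rot"]).as_matrix().T+s["tcp_pos"]
E
python3 - <<'E'
from h import *
im,d,P=wcloud(); np.savez("w1.npz",im=im,d=d,P=P); cv2.imwrite("pics/w1.png",im[:,:,::-1])
print(np.round(ctrl.read_state()["tcp_pos"],4),ctrl.read_state()["tcp_rot"])
E
```

```text
[ 0.5342 -0.0365  0.2258] [-0.00974126  0.95464819  0.00405571  0.29754914]
```

View pics/w1.png

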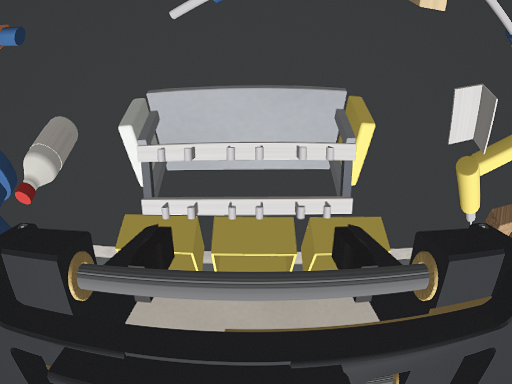

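The wrist picture shows the lower bar at row 152, the upper bar at row 206, the yellow block at (357,135) and the white block at (138,135). The clip pairs are at about columns 178, 246 and 316.

```bash
python3 - <<'E'
from h import *
z=np.load("w1.npz"); im,d,P=z["im"],z["d"],z["P"]
o=np.array([.627,-.04,.095]); Rr=R.from_euler('z',.02).as_matrix()@np.array([[c35,0,-s35],[0,1,0],[s35,0,c35]])
L=(P-o)@Rr; x,y,zz=L[...,0],L[...,1],L[...,2]
ok=(d>0)&(abs(y)<.14)&(abs(x)<.06)
print("zhist",np.histogram(zz[ok],np.arange(-.02,.03,.0025))[0])
for s in(-1,1):
    m=ok&(abs(zz)<.006)&(abs(x-s*.03)<.02)
    X,Y,Z=x[m],y[m],zz[m]
    print(s,m.sum(),"z fit",np.polyfit(Y,Z,1),"x edges per y:")
    for a in np.arange(-.12,.13,.04):
        k=abs(Y-a)<.012
        if k.sum()>10: print("   %.2f"%a,np.round(np.percentile(X[k],[2,98]),4),np.round(np.median(Z[k]),4))
    print("  y ends",np.percentile(Y,[.3,99.7]))
    j=ok&(zz>.015)&(zz<.026)&(abs(x-s*.03)<.015)
    h=np.histogram(y[j],np.arange(-.11,.112,.004)); print("  jaws",[(round(b+.002,3),int(n)) for n,b in zip(h[0],h[1]) if n])
    for yc in(-.07,0,.07):
        k=j&(abs(y-yc)<.03); yy=y[k]; c=np.median(yy); print("   jaw centre est",yc,np.round((np.percentile(yy,2)+np.percentile(yy,98))/2,4), np.round((yy[yy<c].mean()+yy[yy>c].mean())/2,4), "z",np.round(np.percentile(zz[k],98),4),"x",np.round(x[k].mean(),4))
E
```

```text
zhist [ 151  176  201  237  687  344  337  776 5210  134   41   24   35   38
   55  114  628  470    0]
-1 3303 z fit [0.00268552 0.00071085] x edges per y:
   -0.12 [-0.0482 -0.0233] 0.0003
   -0.08 [-0.0409 -0.0231] 0.0007
   -0.04 [-0.0413 -0.0239] 0.0008
   0.00 [-0.0412 -0.0236] 0.001
   0.04 [-0.0414 -0.0237] 0.0012
   0.08 [-0.0418 -0.0241] 0.0012
   0.12 [-0.0491 -0.0249] 0.0008
  y ends [-0.12085152  0.11371623]
  jaws [(np.float64(-0.092), 10), (np.float64(-0.088), 50), (np.float64(-0.084), 43), (np.float64(-0.064), 13), (np.float64(-0.06), 49), (np.float64(-0.056), 41), (np.float64(-0.02), 48), (np.float64(-0.016), 53), (np.float64(-0.012), 12), (np.float64(0.008), 52), (np.float64(0.012), 52), (np.float64(0.048), 36), (np.float64(0.052), 52), (np.float64(0.056), 26), (np.float64(0.076), 36), (np.float64(0.08), 50), (np.float64(0.084), 14)]
   jaw centre est -0.07 -0.0735 -0.073 z 0.0239 x -0.032
   jaw centre est 0 -0.0043 -0.0044 z 0.0239 x -0.0325
   jaw centre est 0.07 0.0655 0.0646 z 0.0243 x -0.033
1 3156 z fit [0.00340817 0.00058515] x edges per y:
   -0.12 [0.0189 0.037 ] 0.0005
   -0.08 [0.0187 0.0365] 0.0006
   -0.04 [0.0183 0.0363] 0.0007
   0.00 [0.0182 0.0361] 0.0008
   0.04 [0.018  0.0351] 0.0011
   0.08 [0.0178 0.0355] 0.0012
   0.12 [0.0178 0.0357] 0.0012
  y ends [-0.11959619  0.11348336]
  jaws [(np.float64(-0.092), 9), (np.float64(-0.088), 44), (np.float64(-0.084), 46), (np.float64(-0.064), 16), (np.float64(-0.06), 48), (np.float64(-0.056), 50), (np.float64(-0.02), 42), (np.float64(-0.016), 54), (np.float64(-0.012), 12), (np.float64(0.008), 52), (np.float64(0.012), 55), (np.float64(0.048), 21), (np.float64(0.052), 56), (np.float64(0.056), 31), (np.float64(0.076), 23), (np.float64(0.08), 54), (np.float64(0.084), 17)]
   jaw centre est -0.07 -0.0731 -0.0717 z 0.0235 x 0.0273
   jaw centre est 0 -0.0038 -0.0037 z 0.0239 x 0.0265
   jaw centre est 0.07 0.0662 0.0652 z 0.0243 x 0.0264
```

```bash
cat >> h.py <<'E'
O=np.array([.6245,-.0435,.0945]); YAW=.025
RR=R.from_euler('z',YAW).as_matrix()@np.array([[c35,0,-s35],[0,1,0],[s35,0,c35]])
E
python3 -c "
from h import *
go([.455,.317,.15],down(-.459))"
```

```text
t 1.8 shift [-0.317  1.414 -0.303] turn [ 0.1933  0.1238 -0.6294] rows 16.8 | f [ 0.2 -0.5  0.4] w 1.002
```

Request:
{"op": "send_rows", "data": {"increments": "-0.1 0.3 0.1 0.193 0.124 -0.629 -1;-0.2 0.6 0.1 0.193 0.124 -0.629 -1;-0.3 1 0 0.193 0.124 -0.629 -1;-0.3 1 0 0.193 0.124 -0.629 -1;-0.3 1 0 0.193 0.124 -0.629 -1;-0.3 1 0 0.193 0.124 -0.629 -1;-0.3 1 0 0.193 0.124 -0.629 -1;-0.3 1 0 0.193 0.124 -0.629 -1;-0.3 1 0 0.193 0.124 -0.629 -1;-0.3 1 0 0.193 0.124 -0.629 -1;-0.3 1 0 0.193 0.124 -0.629 -1;-0.3 1 0 0.193 0.124 -0.629 -1;-0.3 1 0 0.193 0.124 -0.629 -1;-0.3 1 0 0.193 0.124 -0.629 -1;-0.3 1 0 0.193 0.124 -0.629 -1;-0.3 1 0 0.193 0.124 -0.629 -1;-0.3 1 0 0.193 0.124 -0.629 -1;-0.3 1 0 0.193 0.124 -0.629 -1"}}

```text
t: 3.32
tcp_pos: [0.4584, 0.2143, 0.2269]
tcp_rot: [0.75, 0.659, 0.002, 0.056]
force: [-0.2, 0.9, 0.6]
gripper_width: 1.0
gripper_force: 0.0
```

Request:
{"op": "send_rows", "data": {"increments": "0 0.41 -0.25 0 0 0 -1;0 0.41 -0.25 0 0 0 -1;0 0.41 -0.25 0 0 0 -1;0 0.41 -0.25 0 0 0 -1;0 0.41 -0.25 0 0 0 -1;0 0.41 -0.25 0 0 0 -1"}}

```text
t: 3.82
tcp_pos: [0.459, 0.3159, 0.1647]
tcp_rot: [0.748, 0.661, 0.002, 0.057]
force: [0.6, 0.0, 0.5]
gripper_width: 1.001
gripper_force: 0.0
```

```bash
cat >> m.py <<'E'
def look(name):
    im,d,P=wcloud(); cv2.imwrite(f"pics/{name}.png",im[:,:,::-1]); np.savez(name+".npz",im=im,d=d,P=P)
    B,O_,Y=seg(im); ok=(d>0)&(P[...,2]<.05)&(P[...,2]>0.003)
    tcp=ctrl.read_state()["tcp_pos"]
    O_=O_&ok&(np.linalg.norm(P[...,:2]-tcp[:2],axis=-1)<.08)
    q=P[O_]; top=q[q[:,2]>.019]; c=top[:,:2].mean(0)
    print("orange n",len(q),len(top),"c",np.round(c,4),"z",np.round(np.median(top[:,2]),4))
    r=cv2.minAreaRect((top[:,:2]*1000).astype(np.float32)); print(" rect(mm)",np.round(r[0],1),np.round(r[1],1),r[2])
    hb=(B|O_)&ok&(np.linalg.norm(P[...,:2]-c,axis=-1)<.07); Q=P[hb&(P[...,2]>.012)][:,:2]
    u=np.linalg.svd(Q-Q.mean(0),full_matrices=False)[2][0]; u*=-np.sign(u[1]); t=(Q-c)@u; w=(Q-c)@[-u[1],u[0]]
    print(" axis yaw",np.round(np.arctan2(u[1],u[0]),4),"mid by handle",np.round(c+u*(np.percentile(t,1)+np.percentile(t,99))/2+np.array([-u[1],u[0]])*(np.percentile(w,2)+np.percentile(w,98))/2,4),"ext",np.round(np.percentile(t,[1,99]),4))
E
python3 -c "
from m import *
look('w_long')
print(ctrl.read_state()['tcp_pos'])"
```

```text
orange n 47 39 c [0.4495 0.3248] z 0.0225
 rect(mm) [452.9 318.6] [33.6 24. ] 64.75383758544922
 axis yaw -2.0168 mid by handle [0.4523 0.3184] ext [-0.0396  0.0486]
[0.45937527 0.31548263 0.16500638]
```

View pics/w_long.png

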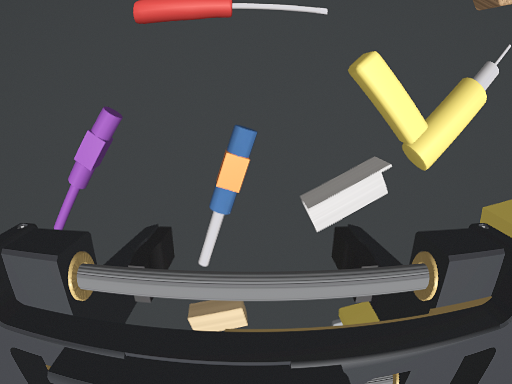

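The long tool's collar is at (232,172) in the image. The bracket is about 75 mm ahead of it, so I'll part-close the fingers on the way down.

```bash
python3 -c "
from h import *
go([.4526,.3185,.003],down(-.442))"
```

```text
t 3.9 shift [-0.027  0.012 -0.648] turn [ 0.0299  0.0209 -0.101 ] rows 3.9 | f [ 0.3  0.4 -0.7] w 1.002
```

Request:
{"op": "send_rows", "data": {"increments": "-0.027 0.012 -0.35 0.03 0.021 -0.101 -0.3;-0.027 0.012 -0.35 0.03 0.021 -0.101 -0.3;-0.027 0.012 -0.35 0.03 0.021 -0.101 -0.3;-0.027 0.012 -0.35 0.03 0.021 -0.101 -0.3;-0.027 0.012 -0.35 0.03 0.021 -0.101 -0.3;-0.027 0.012 -0.42 0.03 0.021 -0.101 -0.3;-0.027 0.012 -0.5 0.03 0.021 -0.101 -0.3;-0.027 0.012 -0.5 0.03 0.021 -0.101 -0.3"}}

```text
t: 4.53
tcp_pos: [0.4524, 0.3183, 0.0381]
tcp_rot: [0.844, 0.536, -0.001, -0.0]
force: [-1.3, -0.0, -0.9]
gripper_width: 0.649
gripper_force: 0.0
```

```bash
python3 -c "
from h import *
go([.4526,.3185,.003],down(-.442))"
```

```text
t 4.5 shift [ 0.001  0.001 -0.141] turn [ 0.0003 -0.0008 -0.0007] rows 0.8 | f [-1.3 -0.  -0.9] w 0.649
```

Request:
{"op": "send_rows", "data": {"increments": "0 0 -0.07 0 0 0 -0.3;0 0 -0.14 0 0 0 -0.3;0 0 -0.14 0 0 0 -0.3;0 0 -0.14 0 0 0 1;0 0 -0.14 0 0 0 1;0 0 -0.14 0 0 0 1;0 0 -0.14 0 0 0 1;0 0 -0.14 0 0 0 1"}}

```text
t: 5.2
tcp_pos: [0.4532, 0.3189, 0.0046]
tcp_rot: [0.845, 0.535, -0.0, -0.001]
force: [0.3, -0.5, 0.2]
gripper_width: 0.295
gripper_force: 0.0
```

Request:
{"op": "send_rows", "data": {"increments": "0 0 0 0 0 0 1;0 0 0 0 0 0 1;0 0 0.6 0 0 0 1;0 0 0.6 0 0 0 1;0 0 0.9 0 0 0 1;0 0 0.9 0 0 0 1;0 0 0.9 0 0 0 1;0 0 0.9 0 0 0 1"}}

```text
t: 5.87
tcp_pos: [0.4538, 0.3192, 0.2345]
tcp_rot: [0.845, 0.535, 0.003, -0.0]
force: [1.5, 0.3, -1.4]
gripper_width: 0.269
gripper_force: 30.0
```

```bash
python3 -c "
from h import *
h=np.array([0,-.07,.075]); print(O+RR@h)
go(O+RR@h,place(YAW))"
```

```text
[ 0.58324503 -0.11455347  0.1559364 ]
t 5.9 shift [ 0.518 -1.735 -0.314] turn [-0.1964 -0.1263  0.6244] rows 16.8 | f [ 1.5  0.3 -1.4] w 0.269
```

Request:
{"op": "send_rows", "data": {"increments": "0.1 -0.3 0.1 -0.196 -0.126 0.624 1;0.2 -0.5 0.1 -0.196 -0.126 0.624 1;0.26 -0.9 0.1 -0.196 -0.126 0.624 1;0.26 -0.9 0.1 -0.196 -0.126 0.624 1;0.26 -0.9 0.1 -0.196 -0.126 0.624 1;0.26 -0.9 0.1 -0.196 -0.126 0.624 1;0.26 -0.9 0.1 -0.196 -0.126 0.624 1;0.26 -0.9 0.1 -0.196 -0.126 0.624 1;0.26 -0.9 0.1 -0.196 -0.126 0.624 1;0.26 -0.9 0.1 -0.196 -0.126 0.624 1;0.26 -0.9 0.1 -0.196 -0.126 0.624 1;0.26 -0.9 0.1 -0.196 -0.126 0.624 1;0.26 -0.9 0.1 -0.196 -0.126 0.624 1;0.26 -0.9 0.1 -0.196 -0.126 0.624 1;0.26 -0.9 0.1 -0.196 -0.126 0.624 1;0.26 -0.9 0.1 -0.196 -0.126 0.624 1;0.26 -0.9 0.1 -0.196 -0.126 0.624 1;0.26 -0.9 0.1 -0.196 -0.126 0.624 1;0.26 -0.9 0.1 -0.196 -0.126 0.624 1"}}

```text
t: 7.45
tcp_pos: [0.5176, 0.0934, 0.2535]
tcp_rot: [-0.008, 0.953, 0.001, 0.302]
force: [-1.0, -0.3, -1.3]
gripper_width: 0.273
gripper_force: 30.0
```

Request:
{"op": "send_rows", "data": {"increments": "0.258 -0.835 -0.2 0 0 0 1;0.258 -0.835 -0.2 0 0 0 1;0.258 -0.835 -0.2 0 0 0 1;0.258 -0.835 -0.2 0 0 0 1;0.258 -0.835 -0.2 0 0 0 1;0.258 -0.835 -0.2 0 0 0 1;0.258 -0.835 -0.2 0 0 0 1;0.258 -0.835 -0.2 0 0 0 1"}}

```text
t: 8.12
tcp_pos: [0.5823, -0.1152, 0.2032]
tcp_rot: [-0.008, 0.953, 0.002, 0.302]
force: [0.2, 0.3, -1.6]
gripper_width: 0.273
gripper_force: 30.0
```

```bash
cat >> m.py <<'E'
def chk(name):
    im,d,P=wcloud(); cv2.imwrite(f"pics/{name}.png",im[:,:,::-1]); np.savez(name+".npz",im=im,d=d,P=P)
    s=ctrl.read_state(); L=(P-O)@RR; T=RR.T@(s["tcp_pos"]-O); print("tcp in rail mm",np.round(T*1000,1))
    for s_ in(-.03,.03):
      for yc in(-.07,0,.07):
        k=(d>0)&(L[...,2]>.016)&(L[...,2]<.026)&(abs(L[...,0]-s_)<.012)&(abs(L[...,1]-yc)<.024)
        if k.sum()>20: yy=L[k][:,1]; print(" jaw",s_,yc,"n",k.sum(),"c",np.round((np.percentile(yy,2)+np.percentile(yy,98))/2,4),"x",np.round(L[k][:,0].mean(),4))
    for s_ in(-.03,.03):
        k=(d>0)&(abs(L[...,2])<.006)&(abs(L[...,0]-s_)<.014)&(abs(L[...,1])<.1); print(" bar",s_,k.sum(),np.round(np.median(L[k],0),4))
    B,O_,Y=seg(im); dd=np.linalg.norm(P-s["tcp_pos"],axis=-1)
    k=B&(d>0)&(dd<.09); M=L[k]; 
    if len(M)>10:print(" blue held",len(M),"y",np.round(np.percentile(M[:,1],[2,50,98]),4),"x",np.round(np.percentile(M[:,0],[2,98]),4),"z",np.round(np.percentile(M[:,2],[2,98]),4))
E
python3 -c "
from m import *
chk('p_long')
go(O+RR@[0,-.07,.040],place(YAW))"
```

```text
tcp in rail mm [ 26.5 -69.6 114.6]
 jaw -0.03 -0.07 n 292 c -0.0703 x -0.0297
 jaw -0.03 0 n 278 c -0.0004 x -0.03
 jaw -0.03 0.07 n 238 c 0.0686 x -0.0297
 jaw 0.03 0 n 275 c -0.0005 x 0.0297
 jaw 0.03 0.07 n 233 c 0.0691 x 0.0297
 bar -0.03 3189 [-0.0303 -0.0184 -0.0001]
 bar 0.03 2430 [ 0.0278  0.0102 -0.0001]
 blue held 4075 y [-0.0815 -0.0707 -0.06  ] x [-0.0168  0.0695] z [0.1185 0.1334]
t 8.2 shift [ 0.085  0.    -0.305] turn [0.0007 0.0011 0.0019] rows 1.9 | f [-0.3  1.3 -1.3] w 0.272
```

View pics/p_long.png

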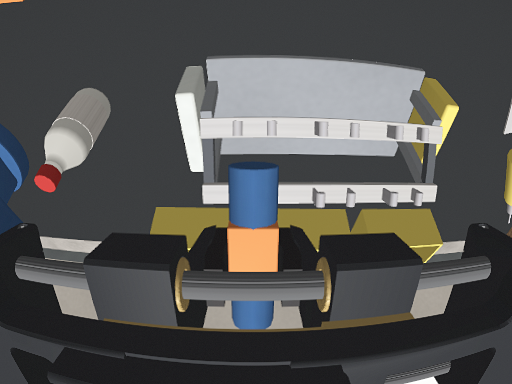

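Station 0's jaws are aligned with the held tool at (253,230). I'll lower it to just above the clips next.

Request:
{"op": "send_rows", "data": {"increments": "0.05 0 -0.2 0 0 0 1;0.085 0 -0.305 0.001 0.001 0.002 1;0.085 0 -0.305 0.001 0.001 0.002 1;0.085 0 -0.305 0.001 0.001 0.002 1;0.085 0 -0.305 0.001 0.001 0.002 1"}}

```text
t: 8.58
tcp_pos: [0.604, -0.1141, 0.1296]
tcp_rot: [-0.013, 0.953, 0.003, 0.302]
force: [-0.4, -0.2, -1.1]
gripper_width: 0.269
gripper_force: 30.0
```

```bash
python3 -c "
from m import *
chk('p_long2')
go(O+RR@[0,-.0695,.002],place(YAW))"
```

```text
tcp in rail mm [  2.3 -70.4  41.9]
 jaw -0.03 -0.07 n 244 c -0.0701 x -0.0299
 jaw -0.03 0 n 554 c -0.0009 x -0.0301
 jaw -0.03 0.07 n 401 c 0.0687 x -0.0302
 jaw 0.03 0.07 n 232 c 0.0691 x 0.0268
 bar -0.03 4812 [-0.0327 -0.0136 -0.    ]
 bar 0.03 887 [ 0.0243  0.073  -0.0001]
 blue held 4092 y [-0.0813 -0.0705 -0.0598] x [-0.0413  0.045 ] z [0.0462 0.0607]
t 8.6 shift [ 0.084  0.006 -0.136] turn [ 0.0006  0.0016 -0.0007] rows 1.0 | f [-0.3  0.2 -1.9] w 0.271
```

Request:
{"op": "send_rows", "data": {"increments": "0.03 0.003 -0.045 0 0 0 1;0.055 0.003 -0.08 0 0.001 0 1;0.07 0.003 -0.11 0 0.001 0 1;0.08 0.004 -0.128 0 0.001 0 1;0.08 0.004 -0.128 0 0.001 0 1;0.08 0.004 -0.128 0 0.001 0 1"}}

```text
t: 9.13
tcp_pos: [0.6243, -0.114, 0.0969]
tcp_rot: [-0.013, 0.953, 0.003, 0.301]
force: [-1.2, 2.0, 5.6]
gripper_width: 0.265
gripper_force: 30.0
```

```bash
python3 -c "
from m import *
chk('p_long3')
go(O+RR@[0,-.0695,.002],place(YAW))"
```

```text
tcp in rail mm [ -0.2 -70.5   3.1]
 jaw -0.03 -0.07 n 3396 c -0.071 x -0.0303
 jaw -0.03 0 n 829 c -0.0011 x -0.0303
 jaw -0.03 0.07 n 520 c 0.0681 x -0.0301
 jaw 0.03 -0.07 n 1450 c -0.0711 x 0.0323
 jaw 0.03 0.07 n 42 c 0.0521 x 0.0313
 bar -0.03 6244 [-0.0329 -0.0142 -0.0001]
 bar 0.03 64 [ 0.0209  0.0569 -0.0049]
 blue held 4099 y [-0.0812 -0.0709 -0.0606] x [-0.0434  0.0417] z [0.0102 0.0244]
t 9.2 shift [ 0.003  0.004 -0.003] turn [ 0.0004  0.0004 -0.0004] rows 0.0 | f [-0.5  2.9  5.8] w 0.269
```

Handle top is at 24.4 mm, so it's home. I'll press once more, release with a part opening and back out along the rail normal.

Request:
{"op": "send_rows", "data": {"increments": "0.006 0 -0.009 0 0 0 1;0.006 0 -0.009 0 0 0 1;0 0 0 0 0 0 0;0 0 0 0 0 0 0;0 0 0 0 0 0 0;0 0 0 0 0 0 0;-0.06 0 0.08 0 0 0 0;-0.12 0 0.17 0 0 0 0;-0.23 0 0.33 0 0 0 0;-0.23 0 0.33 0 0 0 0;-0.23 0 0.33 0 0 0 0"}}

```text
t: 10.1
tcp_pos: [0.5661, -0.1144, 0.1801]
tcp_rot: [-0.013, 0.953, 0.003, 0.302]
force: [0.3, 1.0, -0.1]
gripper_width: 0.502
gripper_force: 0.0
```

```bash
python3 -c "
from m import *
chk('p_long4')
go([.437,-.037,.15],down(-1.115+np.pi/2))"
```

```text
tcp in rail mm [ -0.9 -69.3 103.2]
 jaw -0.03 -0.07 n 1164 c -0.071 x -0.03
 jaw -0.03 0 n 308 c -0.0003 x -0.0303
 jaw -0.03 0.07 n 259 c 0.0689 x -0.0304
 jaw 0.03 -0.07 n 951 c -0.071 x 0.0299
 jaw 0.03 0 n 149 c 0.0007 x 0.0285
 jaw 0.03 0.07 n 152 c 0.0689 x 0.027
 bar -0.03 2870 [-0.0318  0.0012 -0.0001]
 bar 0.03 2653 [ 0.0266  0.0058 -0.0001]
 blue held 1190 y [-0.0806 -0.0706 -0.0613] x [-0.0407  0.0385] z [0.018  0.0245]
t 10.2 shift [-0.517  0.309 -0.114] turn [ 0.1067  0.1752 -0.3514] rows 10.2 | f [ 0.1 -0.2  0.5] w 0.499
```

View pics/p_long4.png

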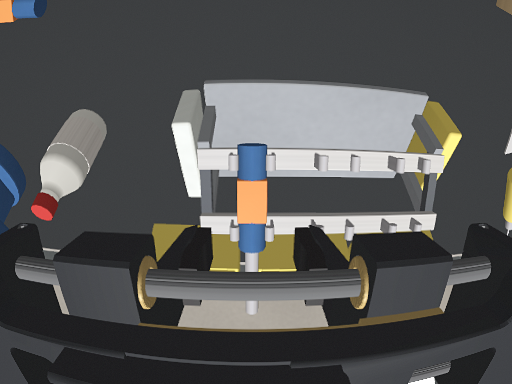

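The long tool sits snapped in at station 0 (handle at (252,200), shank uphill). Next is the medium tool.

Request:
{"op": "send_rows", "data": {"increments": "-0.15 0.05 0.15 0 0 0 -0.5;-0.517 0.309 0.1 0.107 0.175 -0.351 -0.5;-0.517 0.309 0.1 0.107 0.175 -0.351 -0.5;-0.517 0.309 -0.05 0.107 0.175 -0.351 -0.5;-0.517 0.309 -0.05 0.107 0.175 -0.351 -0.5;-0.517 0.309 -0.05 0.107 0.175 -0.351 -0.5;-0.517 0.309 -0.05 0.107 0.175 -0.351 -0.5;-0.517 0.309 -0.05 0.107 0.175 -0.351 -0.5;-0.517 0.309 -0.05 0.107 0.175 -0.351 -0.5;-0.517 0.309 -0.05 0.107 0.175 -0.351 -0.5;-0.517 0.309 -0.05 0.107 0.175 -0.351 -0.5;-0.517 0.309 -0.05 0.107 0.175 -0.351 -0.5;-0.517 0.309 -0.05 0.107 0.175 -0.351 -0.5;-0.517 0.309 -0.05 0.107 0.175 -0.351 -0.5;-0.517 0.309 -0.05 0.107 0.175 -0.351 -0.5;-0.517 0.309 -0.05 0.107 0.175 -0.351 -0.5"}}

```text
t: 11.48
tcp_pos: [0.4365, -0.0364, 0.165]
tcp_rot: [0.528, 0.849, 0.001, 0.0]
force: [0.5, -0.3, -0.5]
gripper_width: 0.75
gripper_force: 0.0
```

```bash
python3 -c "
from m import *
look('w_med')
go([.437,-.037,.003],down(-1.115+np.pi/2))"
```

```text
orange n 46 44 c [ 0.4367 -0.0346] z 0.0229
 rect(mm) [433.6 -38. ] [24.  34.6] 28.08850860595703
 axis yaw -1.1024 mid by handle [ 0.4336 -0.0375] ext [-0.0429  0.0453]
t 11.5 shift [ 0.002 -0.002 -0.649] turn [-0.0007  0.0006 -0.0009] rows 3.9 | f [ 1.3 -0.1  0.1] w 0.751
```

Request:
{"op": "send_rows", "data": {"increments": "-0.012 -0.006 -0.35 0 0 0.007 -0.3;-0.012 -0.006 -0.35 0 0 0.007 -0.3;-0.012 -0.006 -0.5 0 0 0.007 -0.3;-0.012 -0.006 -0.5 0 0 0.007 -0.3;-0.012 -0.006 -0.58 0 0 0.007 -0.3;-0.012 -0.006 -0.649 0 0 0.007 -0.3;-0.012 -0.006 -0.649 0 0 0.007 -0.3;-0.012 -0.006 -0.649 0 0 0.007 1;-0.012 -0.006 -0.649 0 0 0.007 1;-0.012 -0.006 -0.649 0 0 0.007 1;-0.012 -0.006 -0.649 0 0 0.007 1;-0.012 -0.006 -0.649 0 0 0.007 1;-0.012 -0.006 -0.649 0 0 0.007 1;-0.012 -0.006 -0.649 0 0 0.007 1"}}

```text
t: 12.7
tcp_pos: [0.4341, -0.0383, 0.0039]
tcp_rot: [0.519, 0.855, 0.002, 0.001]
force: [-1.1, -0.4, 7.8]
gripper_width: 0.269
gripper_force: 30.0
```

Request:
{"op": "send_rows", "data": {"increments": "0 0 0.5 0 0 0 1;0 0 0.9 0 0 0 1;0 0 0.9 0 0 0 1;0 0 0.9 0 0 0 1;0 0 0.9 0 0 0 1;0 0 0.9 0 0 0 1;0 0 0.9 0 0 0 1"}}

```text
t: 13.28
tcp_pos: [0.435, -0.0386, 0.2321]
tcp_rot: [0.519, 0.855, 0.002, 0.004]
force: [0.3, -0.2, -1.3]
gripper_width: 0.267
gripper_force: 30.0
```

```bash
python3 -c "
from m import *
go(O+RR@[0,0,.075],place(YAW))"
```

```text
t 13.3 shift [ 0.586 -0.024 -0.305] turn [-0.1055 -0.1736  0.3434] rows 10.0 | f [ 0.3 -0.2 -1.3] w 0.267
```

Request:
{"op": "send_rows", "data": {"increments": "0.2 0 0 -0.106 -0.174 0.343 1;0.4 -0.024 0 -0.106 -0.174 0.343 1;0.5 -0.024 0 -0.106 -0.174 0.343 1;0.5 -0.024 0 -0.106 -0.174 0.343 1;0.5 -0.024 0 -0.106 -0.174 0.343 1;0.5 -0.024 0 -0.106 -0.174 0.343 1;0.5 -0.024 0 -0.106 -0.174 0.343 1;0.5 -0.024 0 -0.106 -0.174 0.343 1;0.5 -0.024 0 -0.106 -0.174 0.343 1;0.5 -0.024 0 -0.106 -0.174 0.343 1;0.5 -0.024 0 -0.106 -0.174 0.343 1;0.5 -0.024 0 -0.106 -0.174 0.343 1;0.5 -0.024 0 -0.106 -0.174 0.343 1;0.586 -0.024 -0.2 -0.106 -0.174 0.343 1;0.586 -0.024 -0.305 -0.106 -0.174 0.343 1;0.586 -0.024 -0.305 -0.106 -0.174 0.343 1;0.586 -0.024 -0.305 -0.106 -0.174 0.343 1;0.586 -0.024 -0.305 -0.106 -0.174 0.343 1"}}

```text
t: 14.78
tcp_pos: [0.5809, -0.0442, 0.1535]
tcp_rot: [-0.011, 0.954, 0.001, 0.299]
force: [-0.0, 0.2, -1.0]
gripper_width: 0.269
gripper_force: 30.0
```

```bash
python3 -c "
from m import *
chk('p_med')
go(O+RR@[0,0,.040],place(YAW))"
```

```text
tcp in rail mm [-1.4  0.3 73.9]
 jaw -0.03 -0.07 n 1334 c -0.0697 x -0.0302
 jaw -0.03 0 n 24 c 0.0172 x -0.03
 jaw -0.03 0.07 n 406 c 0.069 x -0.0302
 bar -0.03 3473 [-0.032   0.0275 -0.0001]
 bar 0.03 861 [ 0.0227  0.05   -0.0002]
 blue held 4461 y [-0.0676 -0.0009  0.0107] x [-0.0475  0.0397] z [0.0195 0.0931]
t 14.8 shift [ 0.082  0.001 -0.108] turn [ 0.0018 -0.0004  0.0014] rows 0.8 | f [-0.3 -0.5 -1.6] w 0.271
```

Request:
{"op": "send_rows", "data": {"increments": "0.08 0 -0.11 0.002 0 0.001 1;0.08 0 -0.11 0.002 0 0.001 1;0.08 0 -0.11 0.002 0 0.001 1;0.105 0 -0.135 0.002 0 0.001 1;0.125 0 -0.16 0.002 0 0.001 1;0.145 0 -0.185 0.002 0 0.001 1;0.16 0 -0.207 0.002 0 0.001 1;0.173 0 -0.226 0.002 0 0.001 1;0.173 0 -0.226 0.002 0 0.001 1;0.173 0 -0.226 0.002 0 0.001 1"}}

```text
t: 15.67
tcp_pos: [0.624, -0.0441, 0.0962]
tcp_rot: [-0.011, 0.954, 0.004, 0.3]
force: [-3.9, 2.2, 6.7]
gripper_width: 0.268
gripper_force: 30.0
```

```bash
python3 -c "
from m import *
chk('p_med2')
go(O+RR@[0,0,.001],place(YAW))"
```

```text
tcp in rail mm [ 0.6 -0.6  1.6]
 jaw -0.03 -0.07 n 2635 c -0.0695 x -0.0303
 jaw -0.03 0 n 3582 c -0.001 x -0.03
 jaw -0.03 0.07 n 837 c 0.0689 x -0.0304
 jaw 0.03 0 n 1483 c -0.0012 x 0.032
 bar -0.03 6460 [-0.0328  0.0271 -0.0001]
 bar 0.03 0 [nan nan nan]
 blue held 6468 y [-0.0768 -0.0066  0.0091] x [-0.0453  0.0401] z [0.0102 0.0244]
t 15.7 shift [-0.     0.002 -0.003] turn [-0.0004 -0.0008  0.0003] rows 0.0 | f [-4.7  2.5  6.8] w 0.269
  return _methods._mean(a, axis=axis, dtype=dtype,
  ret = um.true_divide(
```

Request:
{"op": "send_rows", "data": {"increments": "0.006 0 -0.009 0 0 0 1;0.006 0 -0.009 0 0 0 1;0 0 0 0 0 0 0;0 0 0 0 0 0 0;0 0 0 0 0 0 0;0 0 0 0 0 0 0;-0.06 0 0.08 0 0 0 0;-0.12 0 0.17 0 0 0 0;-0.23 0 0.33 0 0 0 0;-0.23 0 0.33 0 0 0 0;-0.23 0 0.33 0 0 0 0"}}

```text
t: 16.63
tcp_pos: [0.5662, -0.0445, 0.1801]
tcp_rot: [-0.011, 0.954, 0.004, 0.301]
force: [-0.1, -0.1, 0.1]
gripper_width: 0.501
gripper_force: 0.0
```

```bash
python3 -c "
from m import *
chk('p_med3')
go([.4555,-.352,.15],down(-1.85+np.pi/2))"
```

```text
tcp in rail mm [  0.6   0.5 102.1]
 jaw -0.03 -0.07 n 1043 c -0.0698 x -0.03
 jaw -0.03 0 n 1188 c -0.001 x -0.03
 jaw -0.03 0.07 n 307 c 0.0696 x -0.0301
 jaw 0.03 -0.07 n 648 c -0.0719 x 0.0283
 jaw 0.03 0 n 982 c -0.0007 x 0.0297
 jaw 0.03 0.07 n 168 c 0.0695 x 0.0282
 bar -0.03 2679 [-0.0316  0.028  -0.    ]
 bar 0.03 2354 [ 0.0262  0.0288 -0.0002]
 blue held 1322 y [-0.0108 -0.0007  0.0088] x [-0.041   0.0412] z [0.018  0.0248]
t 16.7 shift [-0.444 -1.23  -0.114] turn [ 0.1773  0.1374 -0.5753] rows 15.5 | f [0.3 0.7 0.5] w 0.502
```

Request:
{"op": "send_rows", "data": {"increments": "-0.15 0 0.2 0 0 0 -0.5;-0.3 -0.1 0.4 0.177 0.137 -0.575 -0.5;-0.44 -0.3 0.4 0.177 0.137 -0.575 -0.5;-0.44 -0.6 0.4 0.177 0.137 -0.575 -0.5;-0.44 -0.9 0.4 0.177 0.137 -0.575 -0.5;-0.44 -0.9 0.4 0.177 0.137 -0.575 -0.5;-0.44 -0.9 0.4 0.177 0.137 -0.575 -0.5;-0.44 -0.9 0.4 0.177 0.137 -0.575 -0.5;-0.44 -0.9 0.4 0.177 0.137 -0.575 -0.5;-0.44 -0.9 0.4 0.177 0.137 -0.575 -0.5;-0.44 -0.9 0.4 0.177 0.137 -0.575 -0.5;-0.44 -0.9 0.4 0.177 0.137 -0.575 -0.5;-0.44 -0.9 0.4 0.177 0.137 -0.575 -0.5;-0.44 -0.9 0.4 0.177 0.137 -0.575 -0.5;-0.44 -0.9 0.4 0.177 0.137 -0.575 -0.5;-0.44 -0.9 0.4 0.177 0.137 -0.575 -0.5;-0.44 -0.9 0.4 0.177 0.137 -0.575 -0.5;-0.44 -0.9 0.4 0.177 0.137 -0.575 -0.5;-0.44 -0.9 0.4 0.177 0.137 -0.575 -0.5;-0.44 -0.9 0.4 0.177 0.137 -0.575 -0.5"}}

```text
t: 18.35
tcp_pos: [0.4564, -0.2693, 0.2769]
tcp_rot: [0.797, 0.603, 0.001, -0.0]
force: [0.5, 0.6, -0.6]
gripper_width: 0.75
gripper_force: 0.0
```

Request:
{"op": "send_rows", "data": {"increments": "0 -0.33 -0.46 0 0 0 -0.5;0 -0.33 -0.46 0 0 0 -0.5;0 -0.33 -0.46 0 0 0 -0.5;0 -0.33 -0.46 0 0 0 -0.5;0 -0.33 -0.46 0 0 0 -0.5;0 -0.33 -0.46 0 0 0 -0.5"}}

```text
t: 18.85
tcp_pos: [0.4561, -0.3516, 0.1628]
tcp_rot: [0.798, 0.603, 0.001, -0.0]
force: [-0.2, -0.6, -0.1]
gripper_width: 0.751
gripper_force: 0.0
```

```bash
python3 -c "
from m import *
look('w_short')
go([.4555,-.352,.003],down(-1.85+np.pi/2))"
```

```text
orange n 4 2 c [ 0.4582 -0.3389] z 0.0195
 rect(mm) [ 458.2 -338.9] [21.7  0. ] 166.62290954589844
 axis yaw -1.7825 mid by handle [ 0.454  -0.3553] ext [-0.0276  0.0614]
t 18.9 shift [-0.004 -0.002 -0.644] turn [ 0.0003  0.0008 -0.0007] rows 3.9 | f [ 1.   0.1 -0.4] w 0.749
```

View pics/w_short.png

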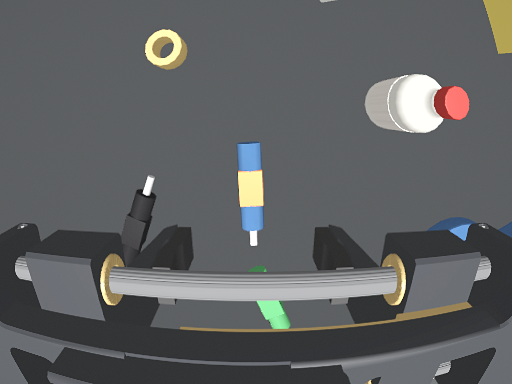

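The short tool is at (250,188) with its shank towards the hand. The orange mask missed most of the collar, so I'll redo the fit with a looser one.

```bash
python3 - <<'E'
from m import *
z=np.load('w_short.npz'); im,P=z['im'],z['P']
h=cv2.cvtColor(im,cv2.COLOR_RGB2HSV).astype(int)
for nm,m in(("or",(h[...,0]>5)&(h[...,0]<25)&(h[...,1]>90)),("bl",(h[...,0]>100)&(h[...,0]<122)&(h[...,1]>110))):
    m[:135]=0;m[238:]=0;m[:,:225]=0;m[:,275:]=0
    k=m&(P[...,2]>.016)&(P[...,2]<.04); q=(P[k][:,:2]*1000).astype(np.float32); print(nm,len(q),cv2.minAreaRect(q))
E
```

```text
or 65 ((453.4460754394531, -356.8648986816406), (37.295597076416016, 23.952308654785156), 76.91673278808594)
bl 1068 ((453.808837890625, -355.5245666503906), (89.62804412841797, 21.95301055908203), 77.04007720947266)
```

Request:
{"op": "send_rows", "data": {"increments": "-0.011 -0.017 -0.35 0 0 0.016 -0.3;-0.011 -0.017 -0.35 0 0 0.016 -0.3;-0.011 -0.017 -0.5 0 0 0.016 -0.3;-0.011 -0.017 -0.5 0 0 0.016 -0.3;-0.011 -0.017 -0.58 0 0 0.016 -0.3;-0.011 -0.017 -0.642 0 0 0.016 -0.3;-0.011 -0.017 -0.642 0 0 0.016 -0.3;-0.011 -0.017 -0.642 0 0 0.016 1;-0.011 -0.017 -0.642 0 0 0.016 1;-0.011 -0.017 -0.642 0 0 0.016 1;-0.011 -0.017 -0.642 0 0 0.016 1;-0.011 -0.017 -0.642 0 0 0.016 1;-0.011 -0.017 -0.642 0 0 0.016 1;-0.011 -0.017 -0.642 0 0 0.016 1"}}

```text
t: 20.07
tcp_pos: [0.4536, -0.3562, 0.0033]
tcp_rot: [0.783, 0.622, 0.001, 0.001]
force: [-0.5, 1.8, 6.3]
gripper_width: 0.27
gripper_force: 30.0
```

Request:
{"op": "send_rows", "data": {"increments": "0 0 0.5 0 0 0 1;0 0 1 0 0 0 1;0 0 1 0 0 0 1;0 0 1 0 0 0 1;0 0 1 0 0 0 1;0 0 1 0 0 0 1;0 0 1 0 0 0 1;0 0 1 0 0 0 1"}}

```text
t: 20.73
tcp_pos: [0.4537, -0.3563, 0.2544]
tcp_rot: [0.783, 0.622, 0.001, 0.003]
force: [-0.7, -0.9, -2.5]
gripper_width: 0.27
gripper_force: 30.0
```

```bash
python3 -c "
from m import *
go(O+RR@[0,.07,.09],place(YAW))"
```

```text
t 20.7 shift [ 0.47   1.526 -0.345] turn [-0.1736 -0.1393  0.5598] rows 15.1 | f [-0.7 -0.9 -2.5] w 0.27
```

Request:
{"op": "send_rows", "data": {"increments": "0 0.3 0.1 -0.174 -0.139 0.56 1;0 0.6 0.1 -0.174 -0.139 0.56 1;0 0.95 0.1 -0.174 -0.139 0.56 1;0 0.95 0.1 -0.174 -0.139 0.56 1;0 0.95 0.1 -0.174 -0.139 0.56 1;0 0.95 0.1 -0.174 -0.139 0.56 1;0 0.95 0.1 -0.174 -0.139 0.56 1;0 0.95 0.1 -0.174 -0.139 0.56 1;0.2 0.95 0.1 -0.174 -0.139 0.56 1;0.2 0.95 0.1 -0.174 -0.139 0.56 1;0.2 0.95 0.1 -0.174 -0.139 0.56 1;0.2 0.95 0.1 -0.174 -0.139 0.56 1;0.2 0.95 0.1 -0.174 -0.139 0.56 1;0.2 0.95 0.1 -0.174 -0.139 0.56 1;0.2 0.95 0.1 -0.174 -0.139 0.56 1;0.2 0.95 0.1 -0.174 -0.139 0.56 1;0.2 0.95 0.1 -0.174 -0.139 0.56 1;0.2 0.95 0.1 -0.174 -0.139 0.56 1"}}

```text
t: 22.23
tcp_pos: [0.5029, -0.1185, 0.276]
tcp_rot: [-0.01, 0.954, 0.002, 0.298]
force: [-0.4, -0.1, -0.8]
gripper_width: 0.272
gripper_force: 30.0
```

Request:
{"op": "send_rows", "data": {"increments": "0.1 0.576 0 0 0 0 1;0.1 0.576 0 0 0 0 1;0.1 0.576 0 0 0 0 1;0.1 0.576 0 0 0 0 1;0.27 0.576 -0.3 0 0 0 1;0.27 0.576 -0.445 0 0 0 1;0.27 0.576 -0.445 0 0 0 1;0.27 0.576 -0.445 0 0 0 1;0.27 0.576 -0.445 0 0 0 1;0.27 0.576 -0.445 0 0 0 1"}}

```text
t: 23.07
tcp_pos: [0.5712, 0.0255, 0.168]
tcp_rot: [-0.012, 0.954, 0.001, 0.301]
force: [-0.2, 0.1, -0.6]
gripper_width: 0.269
gripper_force: 30.0
```

```bash
python3 -W ignore -c "
from m import *
chk('p_short')
go(O+RR@[0,.07,.040],place(YAW))
go(O+RR@[0,.07,.001],place(YAW))"
```

```text
tcp in rail mm [ 0.4 70.2 90.3]
 jaw -0.03 -0.07 n 856 c -0.0691 x -0.0302
 jaw -0.03 0 n 1180 c 0.0 x -0.03
 jaw -0.03 0.07 n 49 c 0.0698 x -0.0353
 jaw 0.03 -0.07 n 597 c -0.0698 x 0.0283
 jaw 0.03 0 n 281 c 0.0003 x 0.0234
 bar -0.03 2428 [-0.0331  0.03   -0.0001]
 bar 0.03 1153 [ 0.0244 -0.0224 -0.0002]
 blue held 4120 y [0.0592 0.0701 0.0807] x [-0.0452  0.0417] z [0.0971 0.1102]
t 23.1 shift [ 0.114  0.002 -0.166] turn [0.0016 0.0004 0.0006] rows 1.2 | f [-0.4 -0.1 -1.4] w 0.271
t 23.1 shift [ 0.203  0.004 -0.293] turn [0.0016 0.0004 0.0006] rows 2.1 | f [-0.4 -0.1 -1.4] w 0.271
```

Request:
{"op": "send_rows", "data": {"increments": "0.114 0.002 -0.166 0.001 0 0 1;0.114 0.002 -0.166 0.001 0 0 1;0.114 0.002 -0.166 0.001 0 0 1;0.135 0.003 -0.195 0.001 0 0 1;0.155 0.003 -0.22 0.001 0 0 1;0.17 0.003 -0.245 0.001 0 0 1;0.188 0.003 -0.27 0.001 0 0 1;0.203 0.003 -0.291 0.001 0 0 1;0.203 0.003 -0.291 0.001 0 0 1;0.203 0.003 -0.291 0.001 0 0 1"}}

```text
t: 23.95
tcp_pos: [0.6221, 0.0263, 0.0943]
tcp_rot: [-0.011, 0.954, 0.003, 0.301]
force: [-3.7, 1.4, 7.7]
gripper_width: 0.272
gripper_force: 30.0
```

```bash
python3 -W ignore -c "
from m import *
chk('p_short2')"
```

```text
tcp in rail mm [-0.7 69.9  0.2]
 jaw -0.03 -0.07 n 1224 c -0.0641 x -0.03
 jaw -0.03 0 n 2710 c 0.0006 x -0.03
 jaw -0.03 0.07 n 3650 c 0.0694 x -0.0299
 jaw 0.03 -0.07 n 34 c -0.0522 x 0.0306
 jaw 0.03 0.07 n 1668 c 0.0693 x 0.0304
 bar -0.03 4608 [-0.0329  0.0291 -0.0001]
 bar 0.03 40 [ 0.0376 -0.0484  0.0001]
 blue held 6523 y [-0.0065  0.064   0.0795] x [-0.0461  0.0378] z [0.0099 0.0244]
```

Request:
{"op": "send_rows", "data": {"increments": "0.006 0 -0.009 0 0 0 1;0.006 0 -0.009 0 0 0 1;0 0 0 0 0 0 0;0 0 0 0 0 0 0;0 0 0 0 0 0 0;0 0 0 0 0 0 0;-0.06 0 0.08 0 0 0 0;-0.12 0 0.17 0 0 0 0;-0.3 0 0.43 0 0 0 0;-0.3 -0.28 0.43 0 0 0 0;-0.3 -0.28 0.43 0 0 0 0;-0.3 -0.28 0.43 0 0 0 0;-0.3 -0.28 0.43 0 0 0 0;-0.3 -0.28 0.43 0 0 0 0"}}

```text
t: 25.17
tcp_pos: [0.5466, -0.0436, 0.2004]
tcp_rot: [-0.011, 0.954, 0.003, 0.299]
force: [0.6, 0.9, -0.1]
gripper_width: 0.499
gripper_force: 0.0
```

```bash
python3 -W ignore - <<'E'
from m import *
chk('fin')
z=np.load('fin.npz'); L=(z['P']-O)@RR; B,_,_=seg(z['im'])
for yc in(-.07,0,.07):
    q=L[B&(z['d']>0)&(abs(L[...,1]-yc)<.02)&(abs(L[...,0])<.07)&(abs(L[...,2])<.06)]
    print(yc,len(q),"x",np.round(np.percentile(q[:,0],[1,99]),4),"y",np.round(np.median(q[:,1]),4),"slope",np.round(np.polyfit(q[:,0],q[:,1],1)[0],3),"ztop",np.round(np.percentile(q[:,2],97),4))
    for s in(-1,1): print("   top at x",s, np.round(np.percentile(q[q[:,0]*s>.018][:,2],97),4))
E
```

```text
tcp in rail mm [ -3.3   2.4 131.2]
 jaw -0.03 -0.07 n 843 c -0.0702 x -0.0301
 jaw -0.03 0 n 948 c -0.0011 x -0.03
 jaw -0.03 0.07 n 863 c 0.0682 x -0.03
 jaw 0.03 -0.07 n 578 c -0.0705 x 0.0284
 jaw 0.03 0 n 795 c -0.0009 x 0.0296
 jaw 0.03 0.07 n 566 c 0.0687 x 0.0277
 bar -0.03 1766 [-0.0318  0.0127 -0.    ]
 bar 0.03 1736 [ 0.0268  0.0144 -0.0002]
-0.07 1065 x [-0.0435  0.0434] y -0.0697 slope -0.036 ztop 0.0244
   top at x -1 0.0245
   top at x 1 0.0244
0 1340 x [-0.0453  0.0433] y -0.001 slope 0.001 ztop 0.0245
   top at x -1 0.0245
   top at x 1 0.0245
0.07 1071 x [-0.0462  0.04  ] y 0.0679 slope 0.029 ztop 0.0245
   top at x -1 0.0246
   top at x 1 0.0244
```

View pics/fin.png

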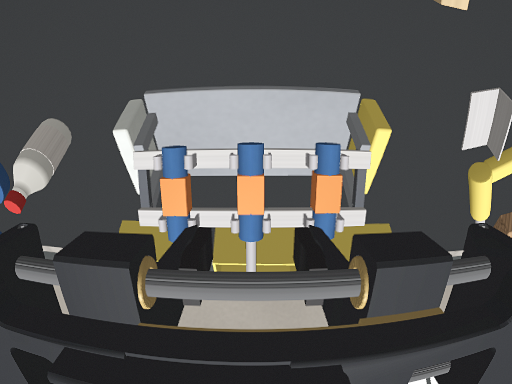

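All three are clipped in and seated: handles at columns 175, 250 and 326, tops 24.5 mm above the bars, each centred on its station within about 3 mm. The short tool is beside the yellow block, and the robot is clear of everything.

```bash
python3 -c "
from cell import order
print(order.close_job())"
```

```text
the job is handed in; nothing more can be done
None
```

The job is handed in: short tool next to the yellow block, medium in the middle and long at the other end, all three fully clipped in at about 25 s; I touched none of the other things on the bench.

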